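# Put the spice jar away and turn the spice carousel to the wide jar

### The arm

A 6-joint arm with a two-finger parallel gripper is mounted at the origin on a cart in front of the work surface, level with it; the furniture and walls round the work are solid. World frame = base frame: x ahead of the robot, y to its left, z up, the work surface at z = 0. Lengths are in m, angles in rad, forces in N, time in s.
With the tool pointing down it reaches from about 0.325 to 0.85 m from the base axis. Payload 15.5 kg.
Tool frame: the origin (TCP) lies midway between the tips of the shut fingers; the grasp point (between the pads) lies 19 mm behind it; z points along the fingers, y is the line along which they close (so a half turn about z gives the same grasp; the last joint's range is limited). The gripper opens to 91 mm and grips with 3 to 60 N. Pads are 32 mm wide; open, the fingers measure 118 mm over their backs; the gripper's body (76 mm by 178 mm) begins 60 mm behind the grasp point.
Start: joints at [-1.244, 0.494, 1.345, -0, 1.302, -0.096], TCP at [0.256, -0.57, 0.214] pointing down, gripper open.
Joint ranges: [-2.91, 2.91], [-0.82, 2.16], [0.22, 2.67], [-1.22, 4.37], [0.12, 2.79], [-3.08, 3.08]. Speed limits (rad/s): [1.89, 1.89, 2.57, 3.01, 3.01, 3.01].

### API

Orientations are given as [roll, pitch, yaw] about the fixed x, y, z axes, in that order (R = Rz(yaw) Ry(pitch) Rx(roll)).
In Python, from station import manip, eyes, close_job, nets gives the robot as it stands.
- The arm moves only by the shell command python3 -m jog 'ROWS'. ROWS is JSON, a list of rows, each a list of 7 numbers: the shift along the tool's x, y, z each as a share of 250 mm, from -1 to 1, then the turn, a rotation vector about the tool's x, y, z each as a share of 90 degrees, from -1 to 1, then the opening, from -1 (shut) to 1 (fully open). In form: [[tx, ty, tz, ax, ay, az, fingers], ...]. A call has 1 to 8 rows; each row shifts and turns the commanded pose from where the row before left it, along the tool's axes as they then stand; what a row does not reach is not made up. A row lasts 1/10 s, in which the tool goes at most 50 mm and 8.59 degrees, less where a joint would pass 70% of its speed; a pose out of reach is approached as far as the arm can. A call with a number of a shift or a turn outside -1 to 1 is refused whole. A call with a gripper value outside its range is refused whole. The fingers move at their own pace and stop on an object; the grip force is fixed at half the most. Time passes only in rows, so rows that do not move let the fingers close. It gives the time, the measured TCP pose, the force, the opening and the grip force at its end, in the units of the state.
- manip.state(): the state, without advancing time (a new reading comes with each control period).
- eyes.read_camera(name): name is "side" or "top"; returns the picture (420x560x3 uint8, red, green, blue); there is no depth.
- eyes.camera_info(name): a dict with "fx", "fy", "cx", "cy" (pixels), "world_from_camera" (4x4, takes a point from camera to world coordinates). Camera axes: x right, y down, z forward; pixel columns grow to the right and rows downward; lengths in m; the calibration is good to about 2 mm. A picture is of the moment at which its call begins. camera_info takes no time and is no camera call.
- close_job(): hands the job in; it is judged then, once.
Trained networks look in the newest picture that a camera, given by its name, has taken for a name from the list of things; names that differ only in an ending like _2 or _b are one class to them, and where a whole thing is asked for, a point or a joint stands for the part that bears it (a point fixed in the world has none). Each returns a list of dicts, best first, with "conf" (0 to 1); they miss things now and then, are a little off and sometimes report something else, mostly with a low value. They report only what shows in the picture. A call takes as long as a camera call. They do not tell look-alikes from the thing itself.
- nets.trace(camera, label): "pixels" (420x560 bool, what is visible of it) and "box" ([left, top, width, height] in pixels, round what is visible of it).
The state is a dict: "time": time; "qpos": joint angles; "dq": joint speeds; "joint_torque": joint torques, N m; "ee_pos": TCP position; "tool_rot": TCP orientation; "ft_force": force on the tool from outside, world axes, zero at the start; "wrist_torque": the same for the moment, N m; "width": finger opening in m; "gripper_force": force on a finger pad.
Only numpy, scipy, OpenCV 4.12 (cv2) and the standard library are available. Lean on these libraries where they do the work, as an engineer would, in place of code of your own. Each camera call takes 0.05 s, during which the arm holds its last target. There are 200 camera calls.

### The job

Put the spice jar that was left on the bar back into the empty pocket of the spice carousel: stand it upright and fully down, set down rather than dropped. Then turn the carousel until the wide faceted jar stands at the front, straight towards the bar's front edge (the edge on the robot's side), and finish with the gripper still closed on the carousel's T-handle, holding it still so that the cook can take that jar. The other jars stay in their pockets and the things around stay where they are.

Things in the scene. Friction and masses are not known exactly. Their poses are not given: they have to be found in the camera images.
- carousel_foot: fixed round rubber foot of the spice carousel, 160 mm across, 9 mm high; its origin is the centre of its underside on the bar, on the turning axis. It always stands square to the bar: its -x axis points straight at the bar's front edge, which is the carousel's front; z is up.
- turntable_top (a point): centre of the upper face of the turntable, a brown wooden disc 206 mm across, 26 mm above the bar. On it, centred 66 mm from the axis, 72 degrees apart, stand five steel collars (pockets) 26 mm high with 2 mm walls: one wide (66 mm inside) with the wide jar, four narrow (52 mm inside), one of them empty. A 13 mm post in the middle carries the T-handle.
- turntable: the part of the carousel that turns: disc, collars, post and T-handle in one, 0.9 kg without jars. Origin on the turning axis at the height of the bar top; its -x axis points to the wide pocket, z up. It turns freely at least one and a half turns both ways and stays where it is left (bearing friction about 0.06 N m, no spring, no detents).
- handle_grip (a point): middle of the wooden T-handle, on the turning axis, 156 mm above the bar. The handle is a bar 56 mm long, 13 mm thick, 22 mm high (from 145 to 167 mm above the bar), fixed to the turntable; this point's x axis runs along its length, y across its thickness, z up. It stands above all jar lids (highest lid 131 mm above the bar).
- empty_pocket (a point): centre of the floor of the empty pocket (52 mm inside, rim 26 mm above this point), 26 mm above the bar; turns with the turntable. The handle's long axis lies at right angles to the line from the turning axis to this pocket; the wide jar's pocket lies 144 degrees clockwise from it, seen from above.
- spice_jar: loose round spice jar left standing on the open bar to the right of the carousel (the only jar in reach outside the carousel): 45 mm in diameter, 105 mm high, 0.11 kg give or take; body to 84 mm, above it the screw cap of the same width up to 105 mm. Origin at the centre of its underside, z up.
- wide_jar: the wide jar in the carousel: faceted glass jar with a pale lid, 58 x 62 mm wide and 99 mm high, about 0.44 kg, clearly wider and lower than the spice jars. Loose in the wide collar. Origin at the centre of its underside, z up.
- carousel_jar_a: round spice jar like the one left out, 45 mm in diameter, 105 mm high, standing loose in one of the three other narrow pockets. Origin at the centre of its underside.
- carousel_jar_b: round spice jar like the one left out, 45 mm in diameter, 105 mm high, standing loose in one of the three other narrow pockets. Origin at the centre of its underside.
- carousel_jar_c: round spice jar like the one left out, 45 mm in diameter, 105 mm high, standing loose in one of the three other narrow pockets. Origin at the centre of its underside.
- patterned_mug: bystander: mug with a small leaf pattern, 92 mm wide (127 mm with its handle), 95 mm high, on the bar left of the carousel; origin at the centre of its underside.
- fork: bystander: metal fork, 193 mm long, 26 mm wide, lying on the bar farther left; origin under its middle.
- small_glass: bystander: clear small glass, 49 mm wide, 62 mm high, on the bar between the carousel and the spice jar; origin at the centre of its underside.
Mind the look-alikes: they are no part of the job. Leave any blue look-alike of the carousel_jar_a alone.

How it is judged:
On the way, in this order (a step that is already met when the one before it is completed fails the run):
1. the spice jar stands fully down and upright in the empty pocket and is let go (horizontal distance between spice_jar and empty_pocket below 0.005 m and z of spice_jar in the frame of empty_pocket between -0.004 and 0.004 m and angle between spice_jar's own z axis and vertical below 0.1 rad and contact force between the fingers and spice_jar below 0.1 N), for 0.2 s.
2. the wide jar stands at the carousel's front with the handle gripped and the turntable still (y of wide_jar in the frame of carousel_foot between -0.013 and 0.013 m and x of wide_jar in the frame of carousel_foot below -0.05 m and contact force between the fingers and turntable above 3 N and distance between the grasp point and handle_grip below 0.04 m and angular speed of turntable below 0.05 rad/s), for 0.3 s.
At the end, for the whole second after the job is handed in: Spice jar upright on its pocket's floor (within 5 mm, let go); wide jar at the front, within 13 mm either side of the line from the turning axis to the bar's front edge; gripper on the T-handle (within 40 mm, over 3 N), turntable still (under 0.05 rad/s); other jars upright in their pockets (all of step 1 and all of step 2 and horizontal distance between wide_jar and carousel_foot between 0.058 and 0.074 m and height (world z) of wide_jar between 0.02 and 0.032 m and angle between each of wide_jar, carousel_jar_a, carousel_jar_b, carousel_jar_c's own z axis and vertical below 0.12 rad and horizontal distance between carousel_jar_a and carousel_foot between 0.058 and 0.074 m and height (world z) of carousel_jar_a between 0.02 and 0.032 m and horizontal distance between carousel_jar_b and carousel_foot between 0.058 and 0.074 m and height (world z) of carousel_jar_b between 0.02 and 0.032 m and horizontal distance between carousel_jar_c and carousel_foot between 0.058 and 0.074 m and height (world z) of carousel_jar_c between 0.02 and 0.032 m); the arm keeps its last pose, push and grip.
It fails at once if the spice jar is let go more than 20 mm above the pocket's floor (height (world z) of spice_jar above 0.047 m and contact force between the fingers and spice_jar below 0.02 N).
It fails at once if a jar of the carousel is lifted or tipped out of its pocket (height (world z) of any of wide_jar, carousel_jar_a, carousel_jar_b, carousel_jar_c above 0.05 m or angle between any of wide_jar, carousel_jar_a, carousel_jar_b, carousel_jar_c's own z axis and vertical above 0.4 rad).
It fails at once if a thing standing around is shifted by more than 25 mm (distance of any of patterned_mug, fork, small_glass from where it was at the start of the episode above 0.025 m).
It also fails if it takes over 72 s, if anything falls off the work surface, if the arm or the gripper's body presses on something with over 40 N, if the wrist force passes 120 N, or if a joint passes its speed limit or range.

## Working session

There is one attempt and no reset: what is moved stays moved. The work goes in short steps, Python scripts to look and compute and a shell command to move; the robot and the scene stay as the last step left them, time stands still between calls to the robot, and variables do not carry over. Pictures are saved under pics/ and viewed, at most 10 in all, crops included, and the job is handed in when it is done.

```bash
mkdir -p pics; cat > h.py <<'E'
import numpy as np, cv2
from station import manip, eyes, nets
def ray(cam,u,v):
    i=eyes.camera_info(cam);T=np.array(i["world_from_camera"])
    d=T[:3,:3]@np.array([(u-i["cx"])/i["fx"],(v-i["cy"])/i["fy"],1]);return T[:3,3],d
def at_z(cam,u,v,z):
    o,d=ray(cam,u,v);return o+d*(z-o[2])/d[2]
def proj(cam,p):
    i=eyes.camera_info(cam);T=np.linalg.inv(np.array(i["world_from_camera"]));c=T[:3,:3]@np.array(p)+T[:3,3]
    return np.array([i["fx"]*c[0]/c[2]+i["cx"],i["fy"]*c[1]/c[2]+i["cy"]])
def save(cam,name):
    im=eyes.read_camera(cam);cv2.imwrite(f"pics/{name}.png",im[:,:,::-1]);return im
E
python3 - <<'E'
from h import *
np.set_printoptions(precision=3,suppress=True)
a=save("top","top0");b=save("side","side0")
cv2.imwrite("pics/both.png",cv2.resize(np.hstack([a,b])[:,:,::-1],(800,300)))
for c in("top","side"):
    T=np.array(eyes.camera_info(c)["world_from_camera"]);print(c,T[:3,3],T[:3,2],eyes.camera_info(c)["fx"])
    for n in("spice_jar","carousel_foot","turntable","wide_jar","small_glass","patterned_mug","fork"):
        print(n,[(round(r["conf"],2),list(map(int,r["box"]))) for r in nets.trace(c,n)[:5]])
print(manip.state())
E
```

```text
top [0.256 0.178 1.2  ] [ 0.217 -0.011 -0.976] 464.28395976837
spice_jar [(0.91, [415, 220, 30, 21]), (0.6, [310, 178, 23, 24])]
carousel_foot []
turntable [(0.7, [260, 172, 79, 75])]
wide_jar [(0.74, [281, 165, 25, 25]), (0.23, [261, 173, 76, 73])]
small_glass [(0.74, [353, 239, 19, 19])]
patterned_mug [(0.56, [194, 223, 41, 47])]
fork [(0.69, [133, 237, 48, 51])]
side [0.119 0.949 0.946] [ 0.331 -0.642 -0.691] 449.79930210547457
spice_jar [(0.6, [357, 139, 13, 28])]
carousel_foot [(0.25, [258, 180, 73, 70])]
turntable [(0.65, [263, 183, 65, 65])]
wide_jar [(0.7, [261, 188, 25, 31])]
small_glass [(0.67, [348, 188, 13, 24]), (0.53, [289, 172, 18, 35])]
patterned_mug [(0.63, [268, 257, 37, 54])]
fork [(0.63, [225, 336, 80, 27])]
{'time': 0.8, 'qpos': array([-1.243,  0.494,  1.346,  0.   ,  1.303, -0.096]), 'dq': array([ 0.002, -0.002, -0.001, -0.001, -0.001, -0.   ]), 'joint_torque': array([  0.004, -87.861, -38.223,   0.071,   0.044,  -0.   ]), 'ee_pos': array([ 0.256, -0.57 ,  0.214]), 'tool_rot': array([ 3.142, -0.   ,  0.423]), 'ft_force': array([ 0.132, -0.197, -0.187]), 'wrist_torque': array([-0.013, -0.012,  0.025]), 'gripper_force': 0.0, 'width': 0.09159432671283173}
```

View pics/top0.png

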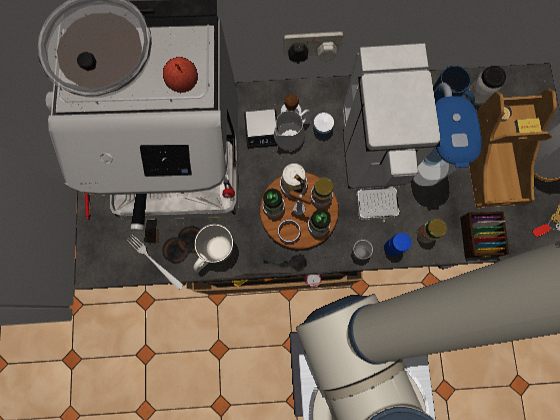

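View pics/side0.png

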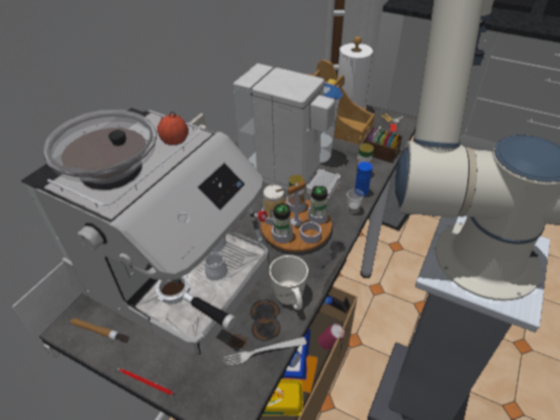

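The top view shows the carousel at about (299,209), with the empty pocket at (289,231) and the wide pale lid at (293,175). The spice jar's cap is at (437,228), the blue look-alike at (400,243) and the small glass at (362,250). The side view shows the jar at (364,153).

```bash
python3 - <<'E'
from h import *
np.set_printoptions(precision=4,suppress=True)
a=cv2.imread("pics/top0.png");b=cv2.imread("pics/side0.png")
c1=cv2.resize(a[150:270,250:450],None,fx=4,fy=4,interpolation=cv2.INTER_CUBIC)
cv2.imwrite("pics/c1.png",c1)
cv2.imwrite("pics/c2.png",cv2.resize(b[130:260,240:390],None,fx=4.5,fy=4.5,interpolation=cv2.INTER_CUBIC))
r=[r for r in nets.trace("top","turntable")][0]["pixels"]
# brown disc by colour
hsv=cv2.cvtColor(a,cv2.COLOR_BGR2HSV);m=cv2.inRange(hsv,(5,90,60),(20,255,220));m[:165]=0;m[255:]=0;m[:,:250]=0;m[:,345:]=0
m=cv2.morphologyEx(m,cv2.MORPH_OPEN,np.ones((3,3)))
pts=cv2.convexHull(cv2.findNonZero(m));e=cv2.fitEllipse(pts);print(e, at_z("top",*e[0],.026))
for n,u,v,z in(("empty rim",289,231,.052),("wide lid",293,173,.125),("sp cap",437,228,.105),("blue",401,242,.1),("glass",363,244,.06)):print(n,at_z("top",u,v,z))
print(at_z("side",366,149,.105))
E
```

```text
((298.9127197265625, 209.76646423339844), (76.75296783447266, 78.74673461914062), 80.45899963378906) [0.5103 0.1302 0.026 ]
empty rim [0.452 0.16  0.052]
wide lid [0.5804 0.1419 0.125 ]
sp cap [ 0.4266 -0.1928  0.105 ]
blue [ 0.3995 -0.1042  0.1   ]
glass [ 0.406  -0.0202  0.06  ]
[ 0.4253 -0.1824  0.105 ]
```

View pics/c1.png

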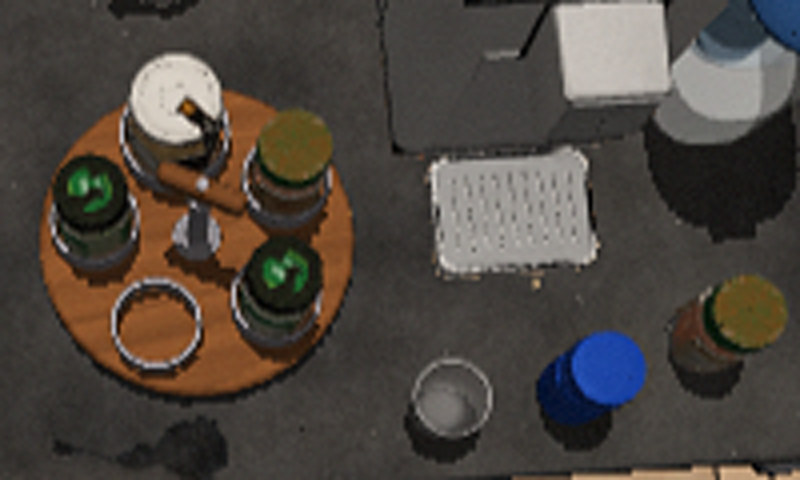

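View pics/c2.png

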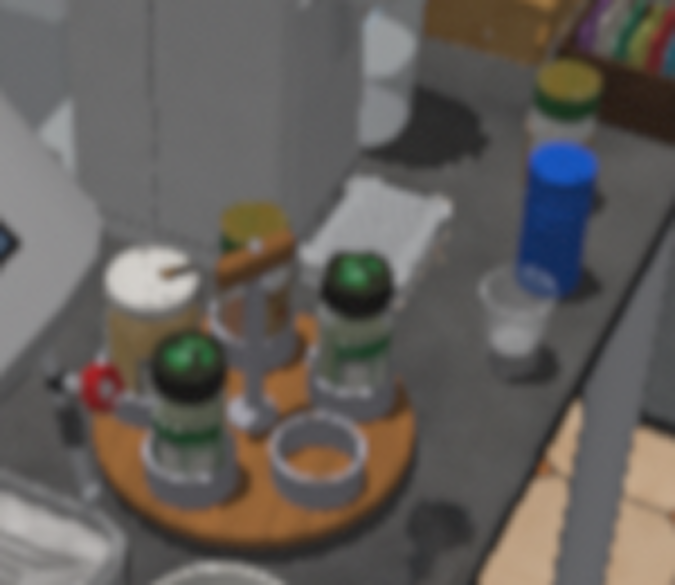

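The crops show the spice jar's cap centre at (437.2,228) in top and (366.2,148.4) in side. The pocket rim centre is at (289.2,231), and the handle ends are at (290.5,193) and (310.7,202). I'll rotate to yaw 90° first, since that keeps the fingers clear of the blue jar, and refine positions in the same turn.

```bash
python3 -m jog '[[0,0,-0.02,0,0,-0.0914,1],[0,0,-0.02,0,0,-0.0914,1],[0,0,-0.02,0,0,-0.0914,1],[0,0,-0.02,0,0,-0.0914,1],[0,0,-0.02,0,0,-0.0914,1],[0,0,-0.02,0,0,-0.0914,1],[0,0,-0.02,0,0,-0.0914,1],[0,0,-0.02,0,0,-0.0914,1]]'
python3 - <<'E'
from h import *
from scipy.optimize import least_squares
np.set_printoptions(precision=4,suppress=True)
def tri(t,s):
    f=lambda p:np.r_[proj("top",p)-t,proj("side",p)-s]
    r=least_squares(f,[.45,0,.1]);return r.x,r.fun
print("cap",*tri((437.2,228),(366.2,148.4)))
print("rim",*tri((289.25,231),(240+319/4.5,130+449/4.5)))
print("handle top",*tri((300.6,197.5),(240+256/4.5,130+255/4.5)))
h=[at_z("top",290.5,193,.165),at_z("top",310.7,202,.165)];print(h,np.degrees(np.arctan2(*(h[1]-h[0])[1::-1])))
# empty pocket direction with prior: floor/rim; lids of others
for u,v in((90,190),(285,268),(296,143)):print(at_z("top",250+u/4,150+v/4,.131))
E
```

```text
time: 1.65
ee_pos: [0.2565, -0.57, 0.2541]
tool_rot: [3.142, 0.0, 1.577]
ft_force: [-0.5, -0.7, -0.7]
width: 0.0914
gripper_force: 0.0
cap [ 0.428  -0.1957  0.0976] [-0.0309 -0.1111  0.1468  0.0372]
rim [0.4535 0.1594 0.0449] [-0.0394 -0.131   0.1434  0.0419]
handle top [0.5119 0.1298 0.156 ] [-0.1207 -0.3788  0.4364  0.1411]
[array([0.5209, 0.1524, 0.165 ]), array([0.4966, 0.1077, 0.165 ])] -118.54966432965503
[0.5215 0.1949 0.131 ]
[0.4668 0.0834 0.131 ]
[0.5421 0.0706 0.131 ]
```

```bash
python3 -m jog '[[0.17,0.075,0,0,0,0,1],[0.17,0.075,0,0,0,0,1],[0.17,0.075,0,0,0,0,1],[0.17,0.075,0,0,0,0,1],[0.17,0.075,0,0,0,0,1],[0.17,0.075,0,0,0,0,1],[0.17,0.075,0,0,0,0,1],[0.17,0.075,0,0,0,0,1]]'
python3 -m jog '[[0.148,0.08,0,0,0,0.004,1],[0,0,0,0,0,0,1]]'
```

```text
time: 2.45
ee_pos: [0.4067, -0.2282, 0.2541]
tool_rot: [3.141, 0.0, 1.571]
ft_force: [1.7, -0.7, -0.1]
width: 0.0913
gripper_force: 0.0
time: 2.65
ee_pos: [0.4277, -0.189, 0.2541]
tool_rot: [3.141, -0.001, 1.569]
ft_force: [0.5, -0.9, -0.6]
width: 0.0914
gripper_force: 0.0
```

```bash
python3 -m jog '[[-0.012,0,0.12,0,0,0,1],[0,0,0.12,0,0,0,1],[0,0,0.12,0,0,0,1],[0,0,0.12,0,0,0,1],[0,0,0.12,0,0,0,1],[0,0,0.08,0,0,0,1],[0,0,0.036,0,0,0,1],[0,0,0,0,0,0,1]]'
python3 - <<'E'
from h import *
a=save("top","t1");b=save("side","s1")
x=cv2.resize(a[190:270,380:480],(500,400),interpolation=2);y=cv2.resize(b[110:190,320:380],(300,400),interpolation=2)
cv2.imwrite("pics/g1.png",np.hstack([x,y])[:,:,::-1])
E
```

```text
time: 3.45
ee_pos: [0.4258, -0.196, 0.0743]
tool_rot: [-3.14, -0.001, 1.565]
ft_force: [0.2, 0.7, 0.5]
width: 0.0913
gripper_force: 0.0
```

View pics/g1.png

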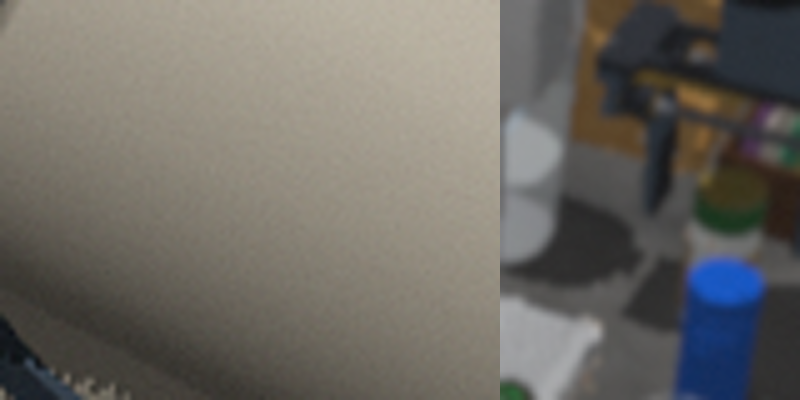

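The arm hides the jar in the top view. In the side crop the far finger's tip is at about (351,152) and the cap is at about (366,149). I'll check both against projected positions.

```bash
python3 - <<'E'
from h import *
for dx in(-.052,0,.052):
  for z in(.0743,.105):print(dx,z,proj("side",(.4258+dx,-.196,z)))
b=cv2.imread("pics/s1.png");cv2.imwrite("pics/g2.png",cv2.resize(b[90:190,320:420],(600,600),interpolation=2))
E
```

```text
-0.052 0.0743 [381.76088748 159.02232238]
-0.052 0.105 [383.16495698 151.15453985]
0 0.0743 [366.1708354  154.50795846]
0 0.105 [367.32447929 146.66823241]
0.052 0.0743 [350.94975728 150.1004372 ]
0.052 0.105 [351.86444677 142.28967387]
```

View pics/g2.png

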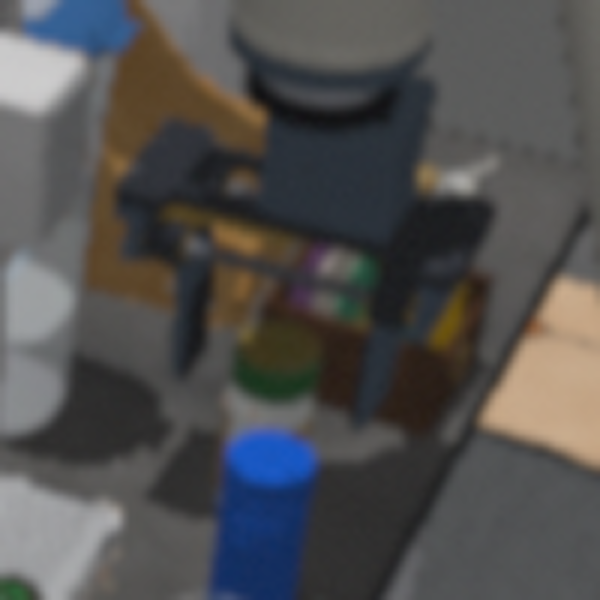

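The jar sits midway between the fingers once the side camera's roughly 1.7 px bias is allowed for. Closing now.

```bash
python3 -m jog '[[0,0,0,0,0,0,-1],[0,0,0,0,0,0,-1],[0,0,0,0,0,0,-1],[0,0,0,0,0,0,-1],[0,0,0,0,0,0,-1],[0,0,0,0,0,0,-1],[0,0,0,0,0,0,-1],[0,0,0,0,0,0,-1]]'
python3 -m jog '[[0,0,-0.05,0,0,0,-1],[0,0,-0.1,0,0,0,-1],[0,0,-0.15,0,0,0,-1],[0,0,-0.15,0,0,0,-1],[0,0,-0.1,0,0,0,-1],[0,0,-0.05,0,0,0,-1],[0,0,0,0,0,0,-1]]'
python3 - <<'E'
from h import *
save("top","t2");b=save("side","s2")
cv2.imwrite("pics/g3.png",cv2.resize(b[70:190,320:420],(500,600),interpolation=2)[:,:,::-1])
E
```

```text
time: 4.35
ee_pos: [0.4263, -0.1959, 0.0749]
tool_rot: [3.142, 0.0, 1.565]
ft_force: [-0.7, -0.1, 0.5]
width: 0.0441
gripper_force: 29.8
time: 5.05
ee_pos: [0.4269, -0.1963, 0.2264]
tool_rot: [3.139, 0.002, 1.565]
ft_force: [0.1, -0.4, -1.4]
width: 0.0444
gripper_force: 29.8
```

View pics/g3.png

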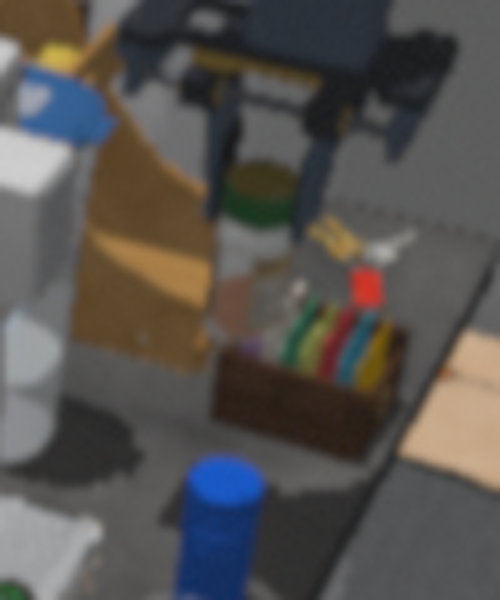

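The jar is held upright, with its underside at TCP z − 0.075. Next I rise a little, turn to yaw 153° so the fingers are tangential at the pocket, and go over to the pocket.

```bash
python3 -m jog '[[0,0,-0.01,0,0,-0.0879,-1],[0,0,-0.01,0,0,-0.0879,-1],[0,0,-0.01,0,0,-0.0879,-1],[0,0,-0.01,0,0,-0.0879,-1],[0,0,-0.01,0,0,-0.0879,-1],[0,0,-0.01,0,0,-0.0879,-1],[0,0,-0.01,0,0,-0.0879,-1],[0,0,-0.01,0,0,-0.0879,-1]]'
python3 -m jog '[[0.07,0.164,0,0,0,0,-1],[0.07,0.164,0,0,0,0,-1],[0.07,0.164,0,0,0,0,-1],[0.07,0.164,0,0,0,0,-1],[0.07,0.164,0,0,0,0,-1],[0.07,0.164,0,0,0,0,-1],[0.07,0.164,0,0,0,0,-1],[0.07,0.164,0,0,0,0,-1]]'
python3 -m jog '[[0,0,0,0,0,0,-1],[0,0,0,0,0,0,-1]]'
python3 - <<'E'
from h import *
a=save("top","t3");b=save("side","s3")
x=cv2.resize(a[160:260,250:350],(400,400),interpolation=2);y=cv2.resize(b[150:260,250:360],(400,400),interpolation=2)
cv2.imwrite("pics/g4.png",np.hstack([x,y])[:,:,::-1])
E
```

```text
time: 5.95
ee_pos: [0.4257, -0.1955, 0.2436]
tool_rot: [3.141, -0.002, 2.675]
ft_force: [-0.6, 0.1, -0.2]
width: 0.0442
gripper_force: 29.8
time: 6.75
ee_pos: [0.4498, 0.1617, 0.2436]
tool_rot: [-3.14, -0.002, 2.67]
ft_force: [1.0, -0.7, -0.6]
width: 0.0445
gripper_force: 29.8
time: 6.95
ee_pos: [0.4499, 0.1606, 0.2436]
tool_rot: [-3.14, -0.002, 2.672]
ft_force: [0.8, -0.5, -1.1]
width: 0.0443
gripper_force: 29.8
```

View pics/g4.png

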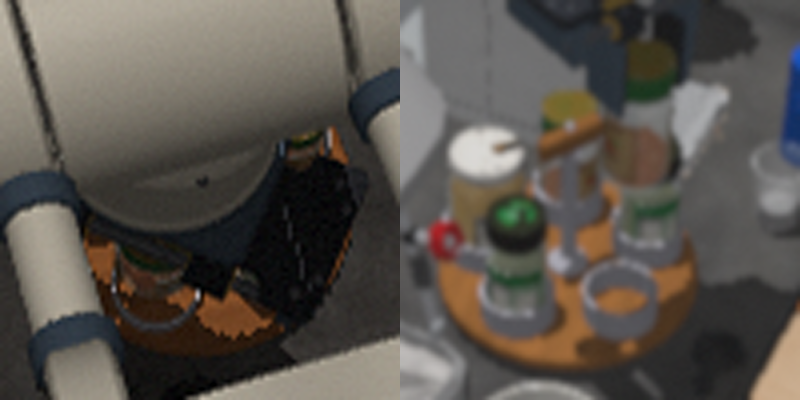

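```bash
python3 -m jog '[[-0.007,0,0.1,0,0,0,-1],[0,0,0.12,0,0,0,-1],[0,0,0.12,0,0,0,-1],[0,0,0.06,0,0,0,-1],[0,0,0.01,0,0,0,-1],[0,0,0,0,0,0,-1],[0,0,0,0,0,0,-1]]'
python3 - <<'E'
from h import *
a=save("top","t4");b=save("side","s4")
p=manip.state()["ee_pos"];print(p)
for q in((*p[:2],p[2]-.075),(*p[:2],p[2]+.03),(.4517,.160,.052),(.4517,.160,.065)):print(q,proj("side",q))
x=cv2.resize(a[200:260,260:320],(400,400),interpolation=2);y=cv2.resize(b[185:255,285:340],None,fx=7,fy=7,interpolation=2)
cv2.imwrite("pics/g5.png",np.hstack([cv2.copyMakeBorder(x,0,90,0,0,0),y])[:,:,::-1])
E
```

```text
time: 7.75
ee_pos: [0.4528, 0.1587, 0.1432]
tool_rot: [3.141, 0.001, 2.669]
ft_force: [0.6, -1.4, -0.7]
width: 0.0443
gripper_force: 29.8
[0.45279108 0.15901789 0.14331247]
(np.float64(0.45279108165200355), np.float64(0.15901788827693653), np.float64(0.06831247440564532)) [311.62641097 223.91102565]
(np.float64(0.45279108165200355), np.float64(0.15901788827693653), np.float64(0.17331247440564532)) [313.04628288 195.27376706]
(0.4517, 0.16, 0.052) [311.63041531 228.41923928]
(0.4517, 0.16, 0.065) [311.79563997 225.12049118]
```

View pics/g5.png

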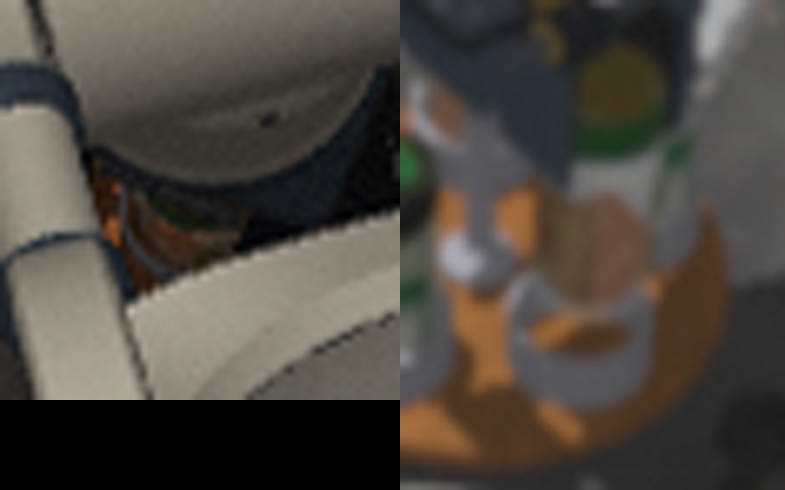

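The side crop shows the jar's label bottom above the rim, with the rim centred near col 310.9. The jar looks about 2 px right of that, partly hidden by a finger. I'll measure the edges numerically.

```bash
python3 - <<'E'
from h import *
np.set_printoptions(precision=4,suppress=True,linewidth=200)
b=cv2.imread("pics/s4.png")[:,:,::-1]
for r in(204,205,212,216,220,223):
    print(r,[f"{c}:{'/'.join(map(str,b[r,c]))}" for c in range(300,326)])
i=eyes.camera_info("side");print(np.array(i["world_from_camera"])[:3,0])
p=manip.state()["ee_pos"];R=np.array(i["world_from_camera"])[:3,0]
for z in(.088,.12,.155):
    c=np.array([p[0],p[1],z]);h=np.array([R[0],R[1],0]);h/=np.linalg.norm(h)
    print(z,proj("side",c),proj("side",c-h*.0225),proj("side",c+h*.0225))
for t in nets.trace("side","spice_jar"):print(t["conf"],t["box"])
m=[t for t in nets.trace("side","spice_jar") if abs(t["box"][0]-305)<15 and t["conf"]>.3]
if m:
    for r in range(190,232,3):
        w=np.where(m[0]["pixels"][r])[0];print(r,(w.min(),w.max()) if len(w) else None)
E
```

```text
204 ['300:58/61/63', '301:46/51/58', '302:42/49/57', '303:41/48/55', '304:40/48/55', '305:40/47/55', '306:41/48/57', '307:43/50/57', '308:40/47/54', '309:36/46/46', '310:32/51/36', '311:29/54/31', '312:29/54/32', '313:30/54/30', '314:33/56/34', '315:31/54/33', '316:30/55/32', '317:27/54/31', '318:26/53/30', '319:28/53/30', '320:34/56/36', '321:49/62/47', '322:59/67/56', '323:65/72/63', '324:66/74/65', '325:67/76/66']
205 ['300:73/73/77', '301:56/60/66', '302:47/52/60', '303:42/48/56', '304:41/48/56', '305:40/47/55', '306:41/49/57', '307:42/49/57', '308:41/47/54', '309:36/48/46', '310:30/51/36', '311:27/54/31', '312:27/54/31', '313:28/55/31', '314:27/54/31', '315:28/56/32', '316:27/54/30', '317:26/54/31', '318:30/55/34', '319:35/57/38', '320:47/62/48', '321:62/74/62', '322:68/78/66', '323:63/75/62', '324:56/72/56', '325:52/70/54']
212 ['300:106/78/63', '301:120/84/59', '302:123/84/52', '303:114/77/46', '304:93/66/44', '305:78/62/48', '306:75/62/51', '307:75/66/59', '308:78/73/70', '309:93/89/88', '310:105/102/99', '311:109/105/100', '312:110/103/98', '313:112/102/97', '314:113/101/95'
[... 1506 characters left out ...]
0.0026]
0.088 [311.8797 218.8031] [303.5195 218.8182] [320.2404 218.788 ]
0.12 [312.3037 210.2511] [303.7879 210.2668] [320.82   210.2355]
0.155 [312.7859 200.5253] [304.0931 200.5416] [321.4793 200.509 ]
0.76 [306.0, 190.0, 15.3, 40.2]
190 None
193 (np.int64(313), np.int64(320))
196 (np.int64(310), np.int64(322))
199 (np.int64(310), np.int64(322))
202 (np.int64(310), np.int64(322))
205 (np.int64(310), np.int64(322))
208 (np.int64(310), np.int64(321))
211 (np.int64(305), np.int64(321))
214 (np.int64(304), np.int64(321))
217 (np.int64(304), np.int64(321))
220 (np.int64(305), np.int64(320))
223 (np.int64(305), np.int64(320))
226 (np.int64(305), np.int64(319))
229 (np.int64(307), np.int64(317))
```

The body edges put the jar about 1–3 mm outward along tool x, which agrees with the offset seen at the pick. I'll shift −1.6 mm along tool x and lower slowly while watching the force.

```bash
python3 -m jog '[[-0.0064,0.001,0,0,0,0,-1],[0,0,0,0,0,0,-1],[0,0,0.02,0,0,0,-1],[0,0,0.02,0,0,0,-1],[0,0,0.02,0,0,0,-1],[0,0,0.02,0,0,0,-1],[0,0,0.02,0,0,0,-1],[0,0,0,0,0,0,-1]]'
```

```text
time: 8.75
ee_pos: [0.4536, 0.1586, 0.1167]
tool_rot: [-3.141, -0.001, 2.67]
ft_force: [0.5, -0.8, -1.3]
width: 0.0446
gripper_force: 29.8
```

No contact force, and the underside is at about 0.042, below the rim, so it has entered the pocket. Continuing down.

```bash
python3 -m jog '[[0,0,0.02,0,0,0,-1],[0,0,0.016,0,0,0,-1],[0,0,0.012,0,0,0,-1],[0,0,0.008,0,0,0,-1],[0,0,0,0,0,0,-1]]'
```

```text
time: 9.25
ee_pos: [0.4537, 0.1586, 0.1032]
tool_rot: [-3.142, -0.0, 2.67]
ft_force: [1.0, 1.1, -1.5]
width: 0.0442
gripper_force: 29.8
```

```bash
python3 -m jog '[[0,0,0.006,0,0,0,-1],[0,0,0.004,0,0,0,-1],[0,0,0,0,0,0,-1]]'; python3 -m jog '[[0,0,0.004,0,0,0,-1],[0,0,0,0,0,0,-1]]'
```

```text
time: 9.55
ee_pos: [0.4538, 0.1586, 0.101]
tool_rot: [3.141, 0.0, 2.67]
ft_force: [0.8, 0.2, -0.2]
width: 0.0445
gripper_force: 29.8
time: 9.75
ee_pos: [0.4544, 0.1588, 0.1006]
tool_rot: [3.141, 0.001, 2.67]
ft_force: [0.3, 0.7, 14.4]
width: 0.0442
gripper_force: 30.0
```

It touched the floor at 14 N. I'll open part way, clear of the neighbouring jars, and rise.

```bash
python3 -m jog '[[0,0,-0.002,0,0,0,0.25],[0,0,0,0,0,0,0.25],[0,0,0,0,0,0,0.25],[0,0,0,0,0,0,0.25]]'; python3 -m jog '[[0,0,-0.02,0,0,0,0.25],[0,0,-0.04,0,0,0,0.25],[0,0,-0.08,0,0,0,0.25],[0,0,-0.12,0,0,0,0.25],[0,0,-0.15,0,0,0,0.25],[0,0,-0.06,0,0,0,0.25],[0,0,0,0,0,0,0.25]]'
python3 - <<'E'
from h import *
save("top","t5");save("side","s5")
for t in nets.trace("side","spice_jar"):print(t["conf"],t["box"])
p=(.4517,.160);print(proj("side",(*p,.131)),proj("side",(*p,.026)))
E
```

```text
time: 10.15
ee_pos: [0.4536, 0.1586, 0.1003]
tool_rot: [-3.141, -0.0, 2.67]
ft_force: [-0.3, -0.3, 0.1]
width: 0.0568
gripper_force: 0.0
time: 10.85
ee_pos: [0.455, 0.1589, 0.2208]
tool_rot: [3.139, 0.004, 2.67]
ft_force: [0.5, -0.5, -0.6]
width: 0.0566
gripper_force: 0.0
0.86 [304.3, 201.4, 16.4, 32.8]
[312.67329955 207.59781653] [311.30707927 234.87471737]
```

```bash
python3 -m jog '[[0,0,0,0,0,0.0909,0.25],[0,0,0,0,0,0.0909,0.25],[0,0,0,0,0,0.0909,0.25],[0,0,0,0,0,0.0909,0.25],[0,0,0,0,0,0.0909,0.25],[0,0,0,0,0,0.0909,0.25],[0,0,0,0,0,0.0909,0.25],[0,0,0,0,0,0.0909,0.25]]'; python3 -m jog '[[0,0,0,0,0,0.0909,0.25],[0,0,0,0,0,0.0909,0.25],[0,0,0,0,0,0.0909,0.25],[0,0.1255,0,0,0,0,0.25],[0,0.1255,0,0,0,0,0.25],[0,0,0,0,0,0,0.25],[0,0,0,0,0,0,0.25]]'
python3 - <<'E'
from h import *
b=save("side","s6");cv2.imwrite("pics/g6.png",cv2.resize(b[140:260,240:360],(600,600),interpolation=2)[:,:,::-1])
for dx in(-1,0,1):print(proj("side",np.array([.5105,.1301,.167])+dx*.028*np.array([.454,.891,0])))
print(manip.state()["qpos"])
for n in("spice_jar","wide_jar"):
    for t in nets.trace("side",n):print(n,t["conf"],t["box"])
E
```

```text
time: 11.8
ee_pos: [0.453, 0.1584, 0.2168]
tool_rot: [-3.139, 0.001, 1.521]
ft_force: [-0.3, -0.1, 0.6]
width: 0.0571
gripper_force: 0.0
time: 12.5
ee_pos: [0.5092, 0.1297, 0.2166]
tool_rot: [-3.139, 0.001, 1.098]
ft_force: [-0.1, 0.8, -0.3]
width: 0.0572
gripper_force: 0.0
[306.14542931 179.90047241]
[297.77732788 183.90745377]
[289.24206256 187.99447989]
[1.36428396e-01 3.51556775e-01 1.58429426e+00 1.79762938e-04
 1.20811516e+00 6.08469359e-01]
spice_jar 0.7 [304.3, 198.1, 14.2, 38.4]
wide_jar 0.68 [260.3, 185.2, 25.1, 34.1]
```

View pics/g6.png

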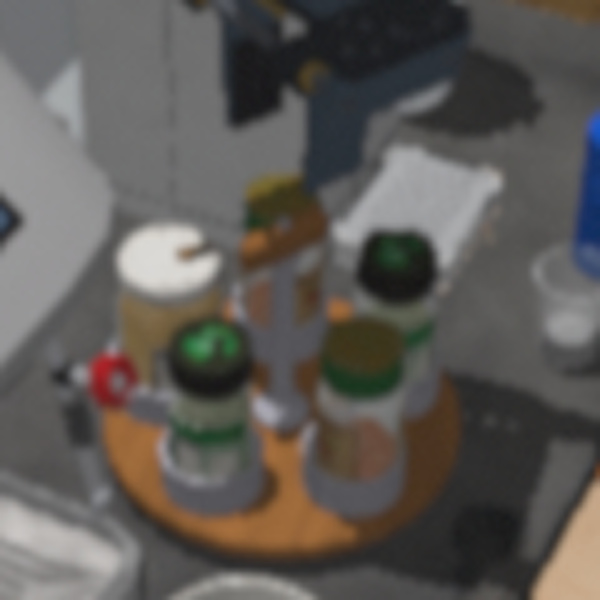

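The jar stands upright in its pocket, cap at (362,350) in the crop. The handle runs from (288,190) to (305,183), as predicted. Now down onto it and close.

```bash
python3 -m jog '[[0.002,0.004,0.1,0,0,0,0.25],[0,0,0.1,0,0,0,0.25],[0,0,0.08,0,0,0,0.25],[0,0,0.028,0,0,0,0.25],[0,0,0,0,0,0,0.25]]'; python3 -m jog '[[0,0,0,0,0,0,-1],[0,0,0,0,0,0,-1],[0,0,0,0,0,0,-1],[0,0,0,0,0,0,-1],[0,0,0,0,0,0,-1],[0,0,0,0,0,0,-1],[0,0,0,0,0,0,-1]]'
```

```text
time: 13.15
ee_pos: [0.5099, 0.1303, 0.1404]
tool_rot: [-3.14, 0.001, 1.099]
ft_force: [0.1, 0.7, 1.9]
width: 0.0568
gripper_force: 0.0
time: 13.85
ee_pos: [0.5107, 0.1301, 0.1411]
tool_rot: [3.142, -0.0, 1.099]
ft_force: [-1.6, 1.1, 5.3]
width: 0.0178
gripper_force: 30.0
```

```bash
python3 -m jog '[[0,0,0,0,0,0,-1],[0,0,0,0,0,0,-1],[0,0,0,0,0,0,-1]]'; python3 - <<'E'
from h import *
print(manip.state())
E
```

```text
time: 14.15
ee_pos: [0.5107, 0.1302, 0.1411]
tool_rot: [3.142, -0.0, 1.099]
ft_force: [-2.1, 1.1, 4.9]
width: 0.0174
gripper_force: 30.0
{'time': 14.15, 'qpos': array([1.36149755e-01, 4.45898916e-01, 1.67431533e+00, 1.01705108e-04,
       1.02126244e+00, 6.07868319e-01]), 'dq': array([ 0.00077748, -0.00248355, -0.00017652,  0.00089803, -0.00023193,
        0.00017072]), 'joint_torque': array([-6.76808115e-01, -7.24419379e+01, -2.96898615e+01, -2.63605658e-01,
       -6.41374178e-01,  1.60425621e-03]), 'ee_pos': array([0.51074347, 0.13015804, 0.14110622]), 'tool_rot': array([ 3.14154700e+00, -1.37429606e-04,  1.09902465e+00]), 'ft_force': array([-2.13160571,  1.07138284,  4.93384381]), 'wrist_torque': array([ 0.17826973,  0.3412807 , -0.01737509]), 'gripper_force': 30.00122875906527, 'width': 0.017430336625399424}
```

The width is 17 mm instead of 13, so before trusting the grip I'll try a small turn and see whether the jars follow.

```bash
python3 -m jog '[[0,0,0,0,0,-0.04,-1],[0,0,0,0,0,-0.06,-1],[0,0,0,0,0,-0.06,-1],[0,0,0,0,0,-0.06,-1],[0,0,0,0,0,-0.06,-1],[0,0,0,0,0,-0.04,-1],[0,0,0,0,0,0,-1]]'; python3 - <<'E'
from h import *
s=manip.state();print(s["wrist_torque"],s["qpos"])
b=save("side","s7");a=save("top","t7")
for n in("spice_jar","wide_jar"):
    for t in nets.trace("side",n):print(n,t["conf"],t["box"])
for base in(8.8,152.8):
    for k in(0,28.8):
        t=np.radians(base+k);print(base,k,proj("side",(.5105+.066*np.cos(t),.130+.066*np.sin(t),.08)))
E
```

```text
time: 14.85
ee_pos: [0.5121, 0.1299, 0.1412]
tool_rot: [3.139, 0.0, 1.604]
ft_force: [5.3, -3.5, -1.1]
width: 0.0172
gripper_force: 30.0
[-0.40793819 -1.11379323  0.01256002] [ 1.35719400e-01  4.46302670e-01  1.67319721e+00 -6.27564488e-04
  1.01964831e+00  1.02650170e-01]
spice_jar 0.88 [311.8, 195.0, 14.2, 33.2]
spice_jar 0.42 [270.0, 255.5, 37.3, 54.7]
wide_jar 0.69 [260.1, 191.7, 26.0, 37.7]
8.8 0 [275.05668019 202.55125881]
8.8 28.8 [274.00234856 210.62340769]
152.8 0 [311.92993094 221.2813873 ]
152.8 28.8 [319.25955767 214.72961953]
```

The carousel follows the tool: the spice jar's box moved as predicted. Turning the remaining 142°.

```bash
python3 -m jog '[[0,0,0,0,0,-0.04,-1],[0,0,0,0,0,-0.065,-1],[0,0,0,0,0,-0.065,-1],[0,0,0,0,0,-0.065,-1],[0,0,0,0,0,-0.065,-1],[0,0,0,0,0,-0.065,-1],[0,0,0,0,0,-0.065,-1],[0,0,0,0,0,-0.065,-1]]'; python3 -m jog '[[0,0,0,0,0,-0.065,-1],[0,0,0,0,0,-0.065,-1],[0,0,0,0,0,-0.065,-1],[0,0,0,0,0,-0.065,-1],[0,0,0,0,0,-0.065,-1],[0,0,0,0,0,-0.065,-1],[0,0,0,0,0,-0.065,-1],[0,0,0,0,0,-0.065,-1]]'
```

```text
time: 15.85
ee_pos: [0.5139, 0.1307, 0.1414]
tool_rot: [3.137, 0.003, 2.383]
ft_force: [15.8, 6.9, -11.0]
width: 0.0173
gripper_force: 30.0
time: 16.65
ee_pos: [0.5146, 0.1326, 0.1414]
tool_rot: [3.138, 0.008, -3.084]
ft_force: [18.5, 23.9, -14.0]
width: 0.0174
gripper_force: 30.0
```

Sideways force is building because the grip is slightly off the axis. I'll relieve it by moving the command to the actual tool position.

```bash
python3 -m jog '[[-0.016,0.011,0,0,0,0,-1],[0,0,0,0,0,0,-1],[0,0,0,0,0,0,-1]]'; python3 -m jog '[[0,0,0,0,0,-0.063,-1],[0,0,0,0,0,-0.063,-1],[0,0,0,0,0,-0.063,-1],[0,0,0,0,0,-0.063,-1],[0,0,0,0,0,-0.063,-1],[0,0,0,0,0,0,-1]]'
```

```text
time: 16.95
ee_pos: [0.515, 0.1329, 0.1411]
tool_rot: [-3.141, 0.001, -3.088]
ft_force: [-0.4, -0.3, 3.5]
width: 0.0177
gripper_force: 30.0
time: 17.55
ee_pos: [0.5146, 0.1342, 0.1411]
tool_rot: [3.14, 0.001, -2.589]
ft_force: [-1.0, 11.2, 5.5]
width: 0.0173
gripper_force: 30.0
```

```bash
python3 -m jog '[[-0.002,0.006,0,0,0,-0.062,-1],[0,0,0,0,0,-0.062,-1],[0,0,0,0,0,-0.062,-1],[0,0,0,0,0,-0.062,-1],[0,0,0,0,0,0,-1],[0,0,0,0,0,0,-1]]'; python3 - <<'E'
from h import *
save("side","s8");save("top","t8")
for n in("spice_jar","wide_jar","turntable"):
  for c in("side","top"):
    for t in nets.trace(c,n):print(c,n,t["conf"],t["box"])
for r in(170,175,180,185,190):
    t=np.radians(r);p=(.5105+.066*np.cos(t),.130+.066*np.sin(t));q=(.5105+.066*np.cos(t+2.513),.130+.066*np.sin(t+2.513))
    print(r,[proj(c,(*p,z)) for c in("side","top") for z in(.125,)],proj("side",(*q,.08)))
# pale lid centroid in side
b=cv2.imread("pics/s8.png");m=[t for t in nets.trace("side","wide_jar")]
hsv=cv2.cvtColor(b,cv2.COLOR_BGR2HSV);l=cv2.inRange(hsv,(0,0,150),(40,80,255));l[:180]=0;l[260:]=0;l[:,:250]=0;l[:,350:]=0
n,_,st,ce=cv2.connectedComponentsWithStats(l)
for i in range(1,n):
    if st[i,4]>25:print(st[i],ce[i])
E
```

```text
time: 18.15
ee_pos: [0.5138, 0.1351, 0.1411]
tool_rot: [3.141, 0.0, -2.203]
ft_force: [-3.8, 5.6, 7.6]
width: 0.0174
gripper_force: 30.0
side spice_jar 0.74 [271.2, 259.4, 34.6, 51.2]
side spice_jar 0.64 [278.5, 173.4, 12.0, 32.0]
side wide_jar 0.96 [303.9, 199.2, 25.4, 34.2]
side wide_jar 0.54 [260.8, 187.6, 68.3, 61.9]
top wide_jar 0.57 [260.5, 182.9, 72.7, 60.2]
side turntable 0.64 [261.3, 187.2, 65.8, 61.2]
top turntable 0.86 [259.5, 182.1, 69.9, 62.7]
170 [array([317.64898335, 205.66851379]), array([297.20202323, 227.96710296])] [290.41663052 192.51347189]
175 [array([318.7929524 , 204.44334604]), array([299.64806391, 228.1217436 ])] [288.53725551 192.95682014]
180 [array([319.76590299, 203.15700534]), array([302.09738054, 228.06580254])] [286.71849301 193.5089864 ]
185 [array([320.56156159, 201.82036196]), array([304.53060101, 227.79972818])] [284.9730603  194.16661096]
190 [array([321.17525916, 200.44451468]), array([306.92849206, 227.3256929 ])] [283.31333725 194.92565465]
[250 244  15  16 139] [255.97841727 251.77697842]
[284 255  18   5  27] [292.59259259 256.81481481]
```

```bash
python3 - <<'E'
from h import *
eyes.read_camera("side")
for t in nets.trace("side","carousel_jar_a"):print(t["conf"],t["box"])
m=nets.trace("side","wide_jar")[0]["pixels"]
for r in range(199,234,4):
    w=np.where(m[r])[0];print(r,w.min() if len(w) else 0,w.max() if len(w) else 0)
b=cv2.imread("pics/s8.png")
for r in range(197,216,3):print(r,[int(x) for x in b[r,298:336].mean(1)])
for k in range(1,5):
    t=np.radians(180+72*k);p=(.5105+.066*np.cos(t),.130+.066*np.sin(t));print(k,proj("side",(*p,.0785))+(-.6,1.5))
print(proj("side",(.4445,.130,.0755))+(-.6,1.5))
E
```

```text
0.96 [283.8, 206.1, 20.4, 37.2]
0.81 [357.0, 164.7, 14.6, 33.3]
0.65 [264.6, 195.6, 20.8, 30.4]
0.41 [262.8, 187.6, 66.3, 60.1]
199 312 324
203 309 327
207 309 328
211 308 328
215 307 328
219 307 327
223 307 327
227 308 327
231 315 321
197 [87, 89, 90, 91, 88, 85, 80, 76, 82, 87, 89, 90, 91, 91, 92, 92, 93, 94, 94, 95, 96, 98, 100, 103, 108, 110, 107, 109, 113, 115, 118, 111, 93, 85, 86, 87, 88, 89]
200 [95, 105, 107, 107, 104, 95, 78, 58, 54, 58, 68, 79, 92, 99, 102, 104, 105, 105, 105, 106, 105, 106, 105, 106, 105, 106, 104, 102, 98, 92, 86, 85, 83, 86, 86, 87, 88, 89]
203 [89, 92, 90, 86, 83, 79, 66, 49, 38, 46, 61, 73, 79, 78, 74, 72, 72, 71, 79, 93, 104, 106, 106, 106, 105, 105, 105, 104, 104, 103, 99, 90, 85, 87, 88, 89, 89, 89]
206 [72, 63, 54, 59, 69, 77, 73, 66, 64, 62, 69, 80, 84, 84, 86, 89, 93, 96, 100, 102, 105, 105, 105, 104, 104, 104, 105, 105, 104, 104, 98, 91, 86, 88, 89, 90, 89, 89]
209 [48, 50, 52, 59, 70, 78, 81, 81, 78, 72, 71, 85, 96, 102, 104, 104, 105, 104, 104, 104, 103, 103, 103, 104, 103, 104, 104, 104, 103, 97, 91, 87, 86, 86, 85, 85, 84, 82]
212 [48, 48, 49, 57, 66, 76, 81, 80, 75, 68, 73, 89, 98, 100, 98, 98, 97, 99, 102, 103, 104, 104, 103, 104, 103, 102, 101, 98, 92, 88, 88, 88, 83, 81, 80, 80, 81, 79]
215 [51, 46, 46, 48, 53, 57, 64, 67, 65, 67, 77, 88, 93, 97, 102, 107, 105, 102, 99, 98, 96, 97, 97, 97, 99, 99, 96, 93, 86, 81, 80, 74, 69, 66, 68, 70, 71, 75]
1 [312.84895973 198.23009584]
2 [286.11479608 195.39828531]
3 [273.31780173 212.05682071]
4 [293.24386922 226.26237388]
[318.31628125 217.81972406]
```

The lid centre at about (318.5,206) and the neighbouring jars put the wide jar at roughly 177–180°. That is within about 4 mm of the front line against the 13 mm limit. The grip is steady at 30 N, so I'm handing in.

```bash
python3 -m jog '[[0,0,0,0,0,0,-1],[0,0,0,0,0,0,-1],[0,0,0,0,0,0,-1],[0,0,0,0,0,0,-1]]'; python3 -c "
from station import close_job
print(close_job())"
```

```text
time: 19.15
ee_pos: [0.5138, 0.1351, 0.1411]
tool_rot: [3.141, 0.0, -2.204]
ft_force: [-3.9, 6.2, 7.0]
width: 0.0172
gripper_force: 30.0
the job is handed in; nothing more can be done
None
```

I handed the job in at about 19 s; no verdict came back. By my own measurements the spice jar stands upright and let go in its pocket, the wide jar is at the front within about 4 mm of the line, and the gripper is closed on the T-handle at 30 N, though at 17 mm open rather than the handle's 13 mm.

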